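Stand the cast bracket on its feet against the fence and test that it does not rock

ROBOT

A 6-joint arm with a two-finger parallel gripper is mounted at the origin on a cart in front of the work surface, level with it; the furniture and walls round the work are solid. World frame = base frame: x ahead of the robot, y to its left, z up, the work surface at z = 0. Lengths are in m, angles in rad, forces in N, time in s.
With the tool pointing down it reaches from about 0.325 to 1 m from the base axis. Payload 5.1 kg.
Tool frame: the origin (TCP) lies at the very end of the fingers, on their centre line; the grasp point (between the pads) lies 19 mm behind it; z points along the fingers, x is the direction in which the jaws open and shut, and the axes are right-handed (so a half turn about z gives the same grasp; the last joint's range is limited). The gripper opens to 85 mm and grips with 20 to 120 N. Pads are 22 mm wide; open, the fingers measure 114 mm over their backs; the gripper's body (76 mm by 85 mm) begins 54 mm behind the grasp point. The pads swing forward as they close: fully open they stand 13 mm farther back than shut.
Start: joints at [1.14, 0.124, 1.65, -0, 1.367, -0.083], TCP at [0.222, 0.611, 0.193] pointing down, gripper open.
Joint ranges: [-2.61, 2.61], [-1.02, 2.33], [0.03, 2.71], [-1.35, 4.49], [0.32, 2.68], [-2.91, 2.91]. Speed limits (rad/s): [2.57, 2.57, 3.14, 3.14, 3.14, 3.14].

INTERFACE

Orientations are given as a rotation vector (axis times angle).
In Python, from rig import robot gives the robot as it stands. The module is installed in compiled form; this text tells all that it offers. Calls block until the motion is done:
- robot.move_to(position, orientation): joint-space move of the TCP to a pose.
- robot.move_l(position, speed=0.15, rotation=None, f_stop=None): straight line of the TCP; rotation=None keeps the orientation; speed is the mean speed in m/s. With f_stop (N) it stops when the force on the tool has changed by that much, and returns True; else False.
- robot.move_j(angles): joint-space move.
- robot.move_gripper(opening, grasp_force=None): finger opening in m; grasp_force is the grip in N (None keeps the last); returns when the fingers have stopped.
- robot.dwell(seconds).
- robot.ik(position, orientation): joint angles nearest the present ones, or None.
- robot.grab_frame(name): name is "scene" or "top" or "wrist"; returns a dict with "image" (480x640x3 uint8, red, green, blue), "camera_matrix" (3x3 intrinsics, pixels), "k1" (the pictures are not rectified: a ray, as slopes to the right and down, at radius r is drawn at 1 + k1 r^2 times it, then the intrinsics apply), "R" (3x3) and "t" (3): a world point X has camera coordinates R X + t. Camera axes: x right, y down, z forward; pixel columns grow to the right and rows downward; lengths in m; the calibration is good to about 2 mm. A picture is of the moment at which its call begins. There is no depth.
A pose or a line that the arm cannot do raises robot.MotionError and nothing moves.
- robot.hand_in(): hands the job in, once; it reports no verdict.
Trained networks look in a picture, given as the dict that the camera call returned (one of the last four; its "shot" number tells which), for a name from the list of things; names that differ only in an ending like _2 or _b are one class to them, and where a whole thing is asked for, a point or a joint stands for the part that bears it (a point fixed in the world has none). Each returns a list of dicts, best first, with "confidence" (0 to 1); they miss things now and then, are a little off and sometimes report something else, mostly with a low value. They report only what shows in the picture. A call takes as long as a camera call.
- robot.spot_in(name, picture): "bbox" ([centre column, centre row, width, height] in pixels, round what is visible of it).
- robot.silhouettes(name, picture): "mask" (480x640 bool, what is visible of it) and "bbox" ([centre column, centre row, width, height] in pixels, round what is visible of it).
Readings, each from a call of its own:
- robot.read_t(): time.
- robot.read_qpos(): joint angles.
- robot.read_dq(): joint speeds.
- robot.read_effort(): joint torques, N m.
- robot.read_eef_pos(): TCP position.
- robot.read_ee_rot(): TCP orientation.
- robot.read_force(): force on the tool from outside, world axes, zero at the start.
- robot.read_wrist_torque(): the same for the moment, N m.
- robot.read_finger_gap(): finger opening in m.
Only numpy, scipy, OpenCV 4.12 (cv2) and the standard library are available. Lean on these libraries where they do the work, as an engineer would, in place of code of your own. Each camera call takes 0.05 s, during which the arm holds its last target.

TASK

The cast bracket lies on its back on the set-up plate. Tip it over forward so that it stands steady on its barrel and two toe feet, and slide it home until its toe is flush against the plate's fence; do not let it drop or throw it about. Then check by touch that it does not rock: press down on the left toe corner, then on the right toe corner, for about half a second each, leave it standing flush, and do not disturb the other things on the table.

Things in the scene. Friction and masses are not known exactly. Their poses are not given: they have to be found in the camera images.
- bracket: Loose dark cast L-shaped bracket, 0.35 kg, 70 long, 64 wide, 70 mm high when it stands (on its heel barrel and two toe feet). Frame of the standing part: origin in the plane it stands on, x heel to toe, y left, z up. Foot flange x=-24..34, z=5..14 mm; feet at x=26, y=+-22. At the start it lies on its back: x straight up, z away from the fence, origin 36 mm above the plate.
- barrel (a point): Centre of the bracket's heel, a round barrel along y, 24 mm diameter, 64 mm long (x=-24, z=12 mm of the bracket). Pushed towards the fence near its upper (toe) edge, the lying bracket rolls on the barrel, about 19 mm forward in the quarter turn; under 1 N is enough. About 50 degrees on it passes its balance point and comes down onto its feet, toe 1 to 3 cm short of the fence.
- web_top (a point): Middle of the free edge of the bracket's upright web (x=-33..-24, z=12..70 mm, 46 mm wide). On its inner face is a boss 32 mm across, out to x=-8 at z=50 mm; on its back a small boss 18 mm across, out to x=-36 at z=58 mm, on which it lies at the start, web pointing to the robot.
- toe_left (a point): Point on the bracket's toe end face (x=+34 mm; at the start this face is up, 70 mm above the plate), at y=+25, z=9.5 mm of the bracket; axes as the bracket's.
- toe_right (a point): The same at y=-25 mm.
- pad_left (a point): Spot to press, on top of the foot flange near the left toe corner: x=+20, y=+20, z=14 mm of the bracket; axes as the bracket's. When the bracket stands it is 26 mm above the table. Left is left as seen by the robot, looking towards the fence.
- pad_right (a point): The same near the right toe corner, y=-20 mm.
- fence (a point): Middle of the fence's face that the toe must touch, at the height of the plate's top (12 mm above the table). x points at right angles into the fence (away from the robot), y along it to the left, z up. The fence is 120 mm long, 13 mm high above the plate, 16 mm thick.
- setup_plate: Plain metal plate fixed to the table, 190x120x12 mm, with the fence along its far short side. Origin at the centre of its underside, x towards the fence, y left, z up.
- gear: Bystander, leave alone: brass index gear, 50 mm across, 16 mm high, lying flat to the left of the plate. Origin at its underside.
- dish: Bystander, leave alone: shallow round dish, 45 mm across, 10 mm high, left of the plate. Origin at its underside.
- jar: Bystander, leave alone: small jar with a white screw cap, 30 mm across, 42 mm high, right of the plate. Origin at its underside.
- pencil: Bystander, leave alone: green pencil, 173 mm long, 7 mm thick, lying to the right near the table's front edge. Origin at its underside.
- loupe: Bystander, leave alone: folding magnifier, 42x62x17 mm, lying beyond the plate. Origin at its underside.

How it is judged:
On the way, in this order (a step that is already met when the one before it is completed fails the run):
1. the bracket stands upright on the plate on its barrel and toe feet, toe flush against the fence (angle between bracket's own z axis and vertical below 0.06 rad and z of bracket in the frame of fence between -0.003 and 0.003 m and x of toe_left in the frame of fence between -0.004 and 0.002 m and y of toe_left in the frame of fence between -0.06 and 0.06 m and x of toe_right in the frame of fence between -0.004 and 0.002 m and y of toe_right in the frame of fence between -0.06 and 0.06 m), for 0.2 s.
2. the left toe corner is pressed from above with more than 2 N while the bracket stays standing flush (all of step 1 and contact force between the fingers and bracket above 2 N and x of the grasp point in the frame of bracket above 0 m and z of the grasp point in the frame of bracket above 0.014 m and y of the grasp point in the frame of bracket above 0.008 m), for 0.3 s.
3. then the right toe corner likewise (all of step 1 and contact force between the fingers and bracket above 2 N and x of the grasp point in the frame of bracket above 0 m and z of the grasp point in the frame of bracket above 0.014 m and y of the grasp point in the frame of bracket below -0.008 m), for 0.3 s.
At the end, for the whole second after the job is handed in: The bracket stands upright (within 0.06 rad) on the plate with its support plane within 3 mm of the plate's top, both toe points between 4 mm short of the fence's face and 2 mm past it (contact give) and within the fence's length, released and at rest (all of step 1 and linear speed of bracket below 0.01 m/s and angular speed of bracket below 0.1 rad/s); the robot touches nothing.
It fails at once if the bracket is let drop or thrown (faster than 0.9 m/s) (linear speed of bracket above 0.9 m/s).
It fails at once if another thing on the table is moved by more than 20 mm (distance of any of gear, dish, jar, pencil, loupe from where it was at the start of the episode above 0.02 m).
It also fails if it takes over 58 s, if anything falls off the work surface, if the arm or the gripper's body presses on something with over 40 N, if the wrist force passes 120 N, or if a joint passes its speed limit or range.

## Working session

There is one attempt and no reset: what is moved stays moved. The work goes in short steps, each a Python script; the robot and the scene stay as the last script left them, time stands still between calls to the robot, and variables do not carry over. Pictures are saved under pics/ and viewed, and the job is handed in when it is done.

```bash
mkdir -p pics; cat > h.py <<'E'
from rig import robot
import numpy as np, cv2
def save(f,name):
    cv2.imwrite(f'pics/{name}.png', f['image'][:,:,::-1])
def unproj(f,uv,z):
    K=np.array(f['camera_matrix']);k=f['k1'];R=np.array(f['R']);t=np.array(f['t'])
    d=np.array([(uv[0]-K[0,2])/K[0,0],(uv[1]-K[1,2])/K[1,1]]);s=d.copy()
    for _ in range(30): s=d/(1+k*(s@s))
    ray=R.T@np.array([s[0],s[1],1]);o=-R.T@t
    return o+ray*(z-o[2])/ray[2]
def proj(f,X):
    K=np.array(f['camera_matrix']);k=f['k1'];R=np.array(f['R']);t=np.array(f['t'])
    c=R@np.array(X)+t;s=c[:2]/c[2];s=s*(1+k*(s@s))
    return np.array([K[0,0]*s[0]+K[0,2],K[1,1]*s[1]+K[1,2]])
E
python3 - <<'E'
from h import *
for n in ['scene','top','wrist']:
    f=robot.grab_frame(n);save(f,n+'0')
    print(n,-np.array(f['R']).T@np.array(f['t']))
    for o in ['bracket','setup_plate']:
        for d in robot.spot_in(o,f)[:2]: print(o,d['confidence'],d['bbox'])
print(robot.read_ee_rot(),robot.read_t())
E
```

```text
scene [ 0.25330636 -0.43910201  0.66025675]
bracket 0.71 [271.4, 245.0, 43.8, 52.4]
bracket 0.42 [345.4, 367.4, 102.5, 2.2]
setup_plate 0.93 [299.2, 257.4, 115.2, 72.3]
top [0.49935757 0.09939442 0.9774699 ]
bracket 0.83 [270.8, 281.6, 39.5, 46.5]
bracket 0.5 [433.4, 283.7, 52.6, 80.4]
setup_plate 0.59 [281.1, 251.9, 80.6, 124.2]
wrist [0.14264557 0.63962845 0.37262458]
[ 2.57220532e+00  1.80356931e+00 -1.49817090e-04] 0.45
```

View pics/top0.png

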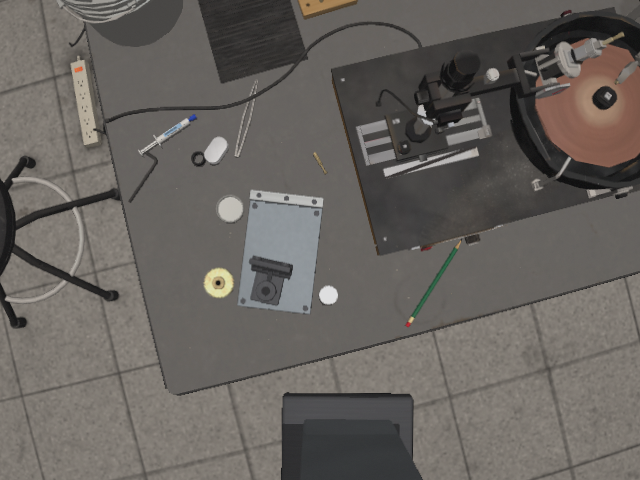

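View pics/scene0.png

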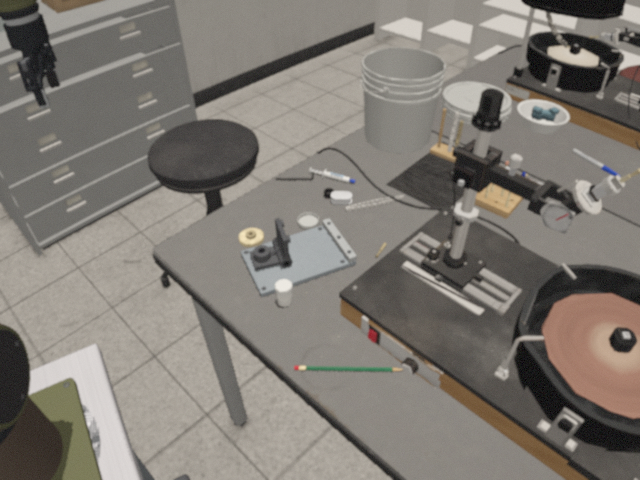

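```bash
python3 - <<'E'
import cv2
im=cv2.imread('pics/top0.png')[170:340,210:370]
cv2.imwrite('pics/top0z.png',cv2.resize(im,None,fx=3.5,fy=3.5,interpolation=cv2.INTER_CUBIC))
im=cv2.imread('pics/scene0.png')[200:310,230:370]
cv2.imwrite('pics/scene0z.png',cv2.resize(im,None,fx=5,fy=5,interpolation=cv2.INTER_CUBIC))
E
```

```text
(no output)
```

View pics/top0z.png

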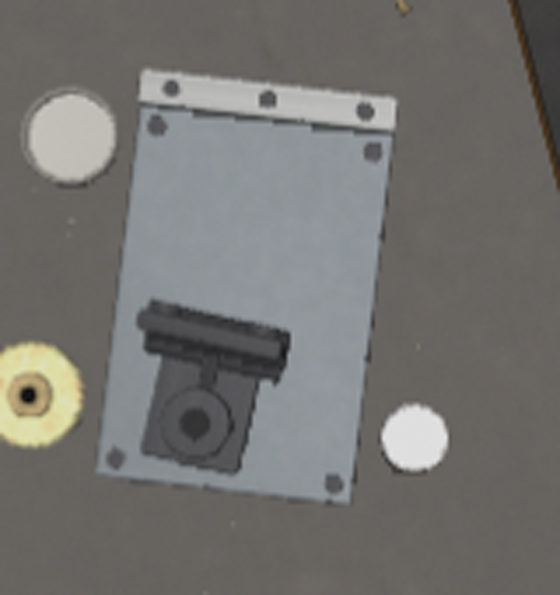

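View pics/scene0z.png

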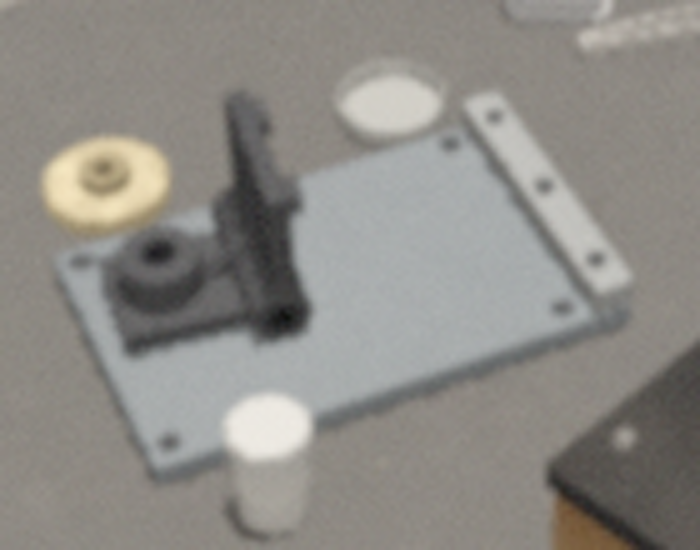

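The lying bracket is at about (270,281) in the top view, with its web towards the robot. The fence is the light bar at about (286,199), the gear is on the left at (218,283), and the jar is on the right at (328,295). Next I'll turn these into world positions.

```bash
python3 - <<'E'
from h import *
f=robot.grab_frame('top')
z=lambda p:(p[0]/3.5+210,p[1]/3.5+170)
P={'nl':((97,472),.012),'nr':((350,503),.012),'fl':((141,68),.025),'fr':((397,98),.025),'ffl':((139,102),.025),'ffr':((394,131),.025),
'toeL':((152,300),.082),'toeR':((290,330),.082),'toeLn':((145,350),.082),'toeRn':((278,378),.082),
'webL':((142,455),.024),'webR':((237,473),.024),'boss':((197,424),.040)}
W={k:unproj(f,z(p),h) for k,(p,h) in P.items()}
for k,v in W.items(): print(k,v.round(4))
for n in ['nl nr','fl fr','nl fl','nr fr','toeL toeR','toeLn toeRn','webL webR']:
    a,b=n.split();d=W[b]-W[a];print(n,np.linalg.norm(d[:2]).round(4),np.degrees(np.arctan2(d[1],d[0])).round(2))
for o in ['gear','dish','jar']:
    d=robot.spot_in(o,f)[0];print(o,d['confidence'],unproj(f,d['bbox'][:2],.02).round(3))
m=robot.silhouettes('setup_plate',f)[0];print(m['confidence'],m['bbox'])
E
```

```text
nl [0.4488 0.2201 0.012 ]
nr [0.4361 0.1025 0.012 ]
fl [0.636  0.2019 0.025 ]
fr [0.6235 0.0832 0.025 ]
ffl [0.6201 0.2025 0.025 ]
ffr [0.6081 0.0844 0.025 ]
toeL [0.5269 0.1889 0.082 ]
toeR [0.5147 0.1291 0.082 ]
toeLn [0.5052 0.1915 0.082 ]
toeRn [0.494 0.134 0.082]
webL [0.4575 0.1981 0.024 ]
webR [0.4499 0.1543 0.024 ]
boss [0.4725 0.1718 0.04  ]
nl nr 0.1183 -96.15
fl fr 0.1194 -95.99
nl fl 0.1881 -5.56
nr fr 0.1884 -5.88
toeL toeR 0.061 -101.47
toeLn toeRn 0.0587 -101.07
webL webR 0.0444 -99.86Traceback (most recent call last):
  File "<stdin>", line 12, in <module>
IndexError: list index out of range
```

```bash
cat >> h.py <<'E'
from scipy.spatial.transform import Rotation as Ro
def rv(psi):
    c,s=np.cos(psi),np.sin(psi)
    return Ro.from_matrix(np.array([[-s,c,0],[c,s,0],[0,0,-1]])).as_rotvec() if False else Ro.from_matrix(np.column_stack([[-s,c,0],[c,s,0],[0,0,-1]])).as_rotvec()
FY=np.radians(-5.9); FM=np.array([0.614,0.1435])
def fw(psi): return np.array([np.cos(psi),np.sin(psi)])
def lf(psi): return np.array([-np.sin(psi),np.cos(psi)])
E
python3 - <<'E'
from h import *
B=np.array([.522,.163]); psi=np.radians(-10.5)
def P(u,z): return [*(B+fw(psi)*u),z]
robot.move_gripper(0.024)
robot.move_to(P(-.042,.15),rv(psi))
robot.move_l(P(-.042,.056),speed=.1)
print(robot.read_force(),robot.read_eef_pos())
robot.move_l(P(-.025+.025,.056),speed=.04)
print(robot.read_force(),robot.read_eef_pos(),robot.read_t())
for n in ['scene','top']:
    f=robot.grab_frame(n);save(f,n+'1')
a=cv2.imread('pics/top1.png')[170:340,210:370];b=cv2.imread('pics/scene1.png')[180:320,210:370]
cv2.imwrite('pics/c1.png',np.hstack([cv2.resize(a,(400,425)),cv2.resize(b,(400,425))]))
E
```

```text
[ 0.31482284 -0.07987412 -0.05241278] [0.48143804 0.17083963 0.05685425]
[-0.15247212  0.54925647 -0.32326343] [0.52175304 0.16304346 0.05589924] 5.3083
```

View pics/c1.png

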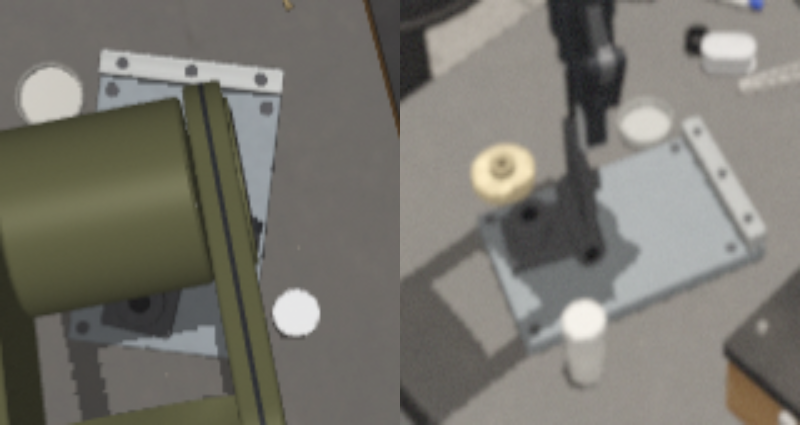

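```bash
python3 - <<'E'
import cv2
im=cv2.imread('pics/scene1.png')[150:290,220:360]
cv2.imwrite('pics/s1z.png',cv2.resize(im,(600,600),interpolation=cv2.INTER_CUBIC))
E
```

```text
(no output)
```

View pics/s1z.png

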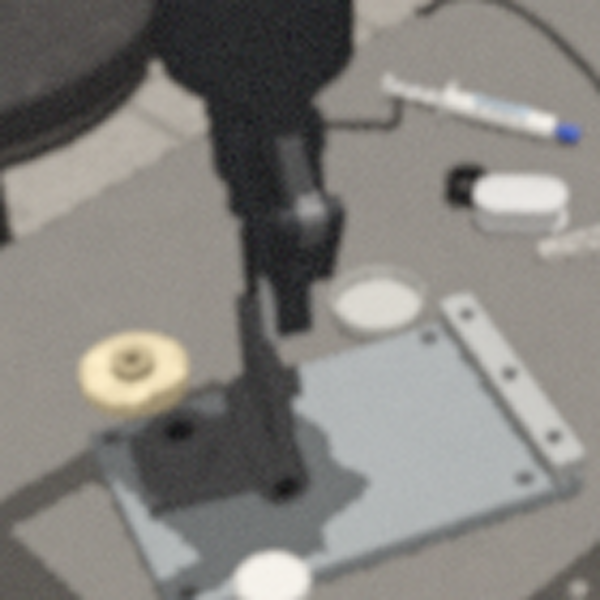

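```bash
cat >> h.py <<'E'
def brk(f,im,O,psi,th,s,off,col):
    # O: ground xy of origin-lying; th: rotation forward; barrel axis rolls
    F=np.array([*fw(psi),0]);L=np.array([*lf(psi),0]);Z=np.array([0,0,1.])
    C=np.array([*O,0])-F*.012+F*.012*th+Z*.024
    X=Z*np.cos(th)+F*np.sin(th); ZZ=-F*np.cos(th)+Z*np.sin(th)
    def q(x,y,z):
        p=proj(f,C+X*(x+24)/1e3+L*y/1e3+ZZ*(z-12)/1e3); return tuple(int(v) for v in ((p-off)*s))
    for y in (-32,32):
        pts=[q(-24,y,14),q(34,y,14),q(34,y,5),q(-24,y,5)]
        cv2.polylines(im,[np.array(pts)],True,col,1)
    for y in (-23,23):
        cv2.polylines(im,[np.array([q(-33,y,12),q(-33,y,70),q(-24,y,70),q(-24,y,14)])],False,col,1)
    cv2.line(im,q(34,-32,14),q(34,32,14),col,1);cv2.line(im,q(34,-32,5),q(34,32,5),col,1);cv2.line(im,q(-24,-23,70),q(-24,23,70),col,1)
E
python3 - <<'E'
from h import *
f=robot.grab_frame('scene')
print(robot.read_t(), proj(f,robot.read_eef_pos()))
im=f['image'][150:290,220:360,::-1]
im=cv2.resize(im,(600,600),interpolation=cv2.INTER_CUBIC)
im2=im.copy()
s=600/140;off=np.array([220,150])
brk(f,im,np.array([.522,.163]),np.radians(-10.5),0,s,off,(0,255,255))
e=robot.read_eef_pos();p=(proj(f,e)-off)*s;cv2.circle(im,(int(p[0]),int(p[1])),4,(0,0,255),-1)
cv2.imwrite('pics/s2z.png',im)
E
```

```text
5.4583 [286.69304869 237.5281341 ]
```

View pics/s2z.png

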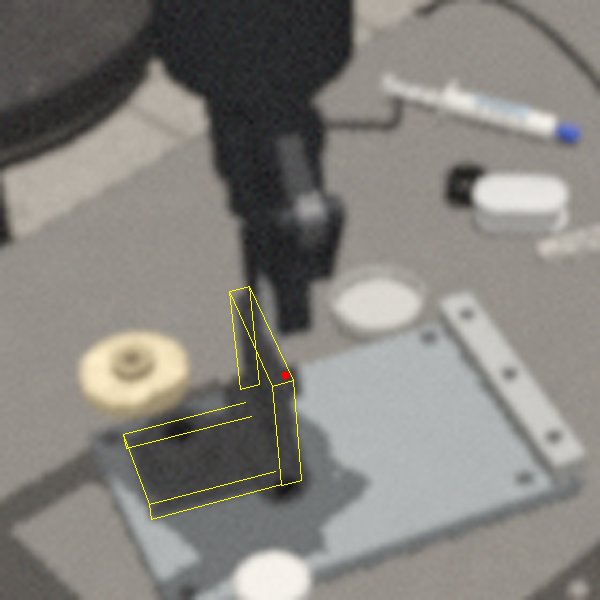

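```bash
python3 - <<'E'
from h import *
f=robot.grab_frame('wrist');save(f,'w1')
print(robot.read_finger_gap(),robot.read_force(), proj(f,robot.read_eef_pos()),-np.array(f['R']).T@np.array(f['t']))
im=f['image'][:,:,::-1].copy();brk(f,im,np.array([.522,.163]),np.radians(-10.5),0,1,np.zeros(2),(0,255,255));cv2.imwrite('pics/w1o.png',im)
E
```

```text
0.02419988913576541 [ 0.0730342  -0.03830912 -0.2267554 ] [324.624081   297.52950869] [0.43929453 0.17830043 0.23594827]
```

View pics/w1o.png

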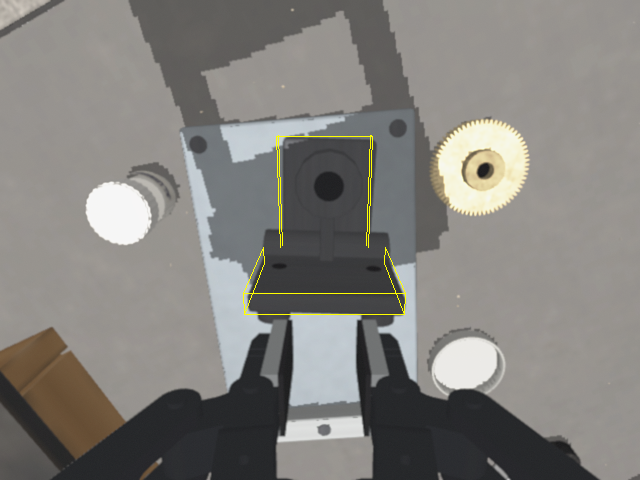

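```bash
python3 - <<'E'
from h import *
from scipy.optimize import least_squares
s=robot.grab_frame('scene');w=robot.grab_frame('wrist')
for ps,pw in [((287.7,227),(268,322)),((287.7,227),(285,322))]:
    r=least_squares(lambda X:np.r_[proj(s,X)-ps,proj(w,X)-pw],[.52,.15,.06]);print(r.x.round(4),r.fun.round(1))
for z in (.056,.07,.085):
  for u in (-.011,.011):
   for v in (-.02,.02):
    X=[*(robot.read_eef_pos()[:2]+fw(np.radians(-10.5))*u+lf(np.radians(-10.5))*v),z];print(z,u,v,proj(s,X).round(0),proj(w,X).round(0))
im=w['image'][200:440,200:440,::-1];cv2.imwrite('pics/w2z.png',cv2.resize(im,(600,600),interpolation=cv2.INTER_CUBIC))
E
```

```text
[0.5104 0.1439 0.095 ] [-3.2  2.8  0.2  0.9]
[0.5138 0.1492 0.0904] [-2.7  2.4  0.2  0.8]
0.056 -0.011 -0.02 [284. 246.] [281. 275.]
0.056 -0.011 0.02 [278. 232.] [369. 275.]
0.056 0.011 -0.02 [296. 243.] [282. 319.]
0.056 0.011 0.02 [289. 229.] [367. 319.]
0.07 -0.011 -0.02 [284. 240.] [277. 288.]
0.07 -0.011 0.02 [277. 227.] [372. 288.]
0.07 0.011 -0.02 [295. 237.] [279. 334.]
0.07 0.011 0.02 [289. 224.] [370. 334.]
0.085 -0.011 -0.02 [283. 234.] [273. 303.]
0.085 -0.011 0.02 [277. 220.] [376. 303.]
0.085 0.011 -0.02 [295. 231.] [275. 352.]
0.085 0.011 0.02 [288. 217.] [374. 352.]
```

View pics/w2z.png

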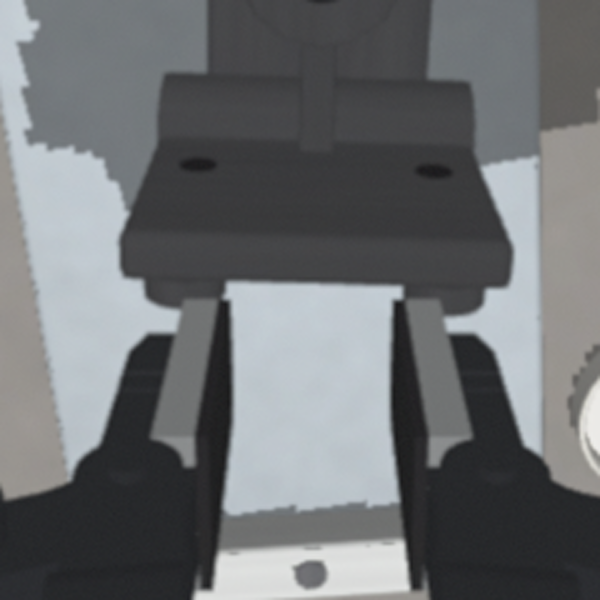

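```bash
python3 - <<'E'
from h import *
w=robot.grab_frame('wrist');e=robot.read_eef_pos();psi=np.radians(-10.5)
for z in (.056,.066,.076,.086,.096):
  for u in (-.011,0,.011,.02):
    print(z,u,*[proj(w,[*(e[:2]+fw(psi)*u+lf(psi)*v),z]).round(0) for v in (-.0121,.0121)])
print(np.array(w['R']).round(3),w['camera_matrix'],w['k1'])
print(Ro.from_rotvec(robot.read_ee_rot()).as_matrix().round(3))
E
```

```text
0.056 -0.011 [298. 275.] [351. 275.]
0.056 0 [299. 297.] [351. 297.]
0.056 0.011 [299. 319.] [350. 319.]
0.056 0.02 [299. 336.] [350. 336.]
0.066 -0.011 [297. 284.] [353. 284.]
0.066 0 [297. 307.] [352. 307.]
0.066 0.011 [298. 329.] [352. 329.]
0.066 0.02 [298. 347.] [351. 347.]
0.076 -0.011 [295. 294.] [354. 294.]
0.076 0 [296. 318.] [354. 318.]
0.076 0.011 [296. 341.] [353. 341.]
0.076 0.02 [297. 359.] [353. 359.]
0.086 -0.011 [294. 304.] [356. 304.]
0.086 0 [294. 330.] [355. 330.]
0.086 0.011 [295. 354.] [355. 354.]
0.086 0.02 [295. 373.] [354. 373.]
0.096 -0.011 [292. 316.] [358. 317.]
0.096 0 [292. 343.] [357. 343.]
0.096 0.011 [293. 368.] [356. 368.]
0.096 0.02 [294. 388.] [356. 388.]
[[ 0.182  0.983 -0.001]
 [ 0.929 -0.172  0.326]
 [ 0.321 -0.06  -0.945]] [[426.06465943   0.         324.15403699]
 [  0.         426.06465943 253.03518266]
 [  0.           0.           1.        ]] 0.020010645008861443
[[ 0.182  0.983  0.   ]
 [ 0.983 -0.182  0.   ]
 [ 0.     0.    -1.   ]]
```

View pics/wrist0.png

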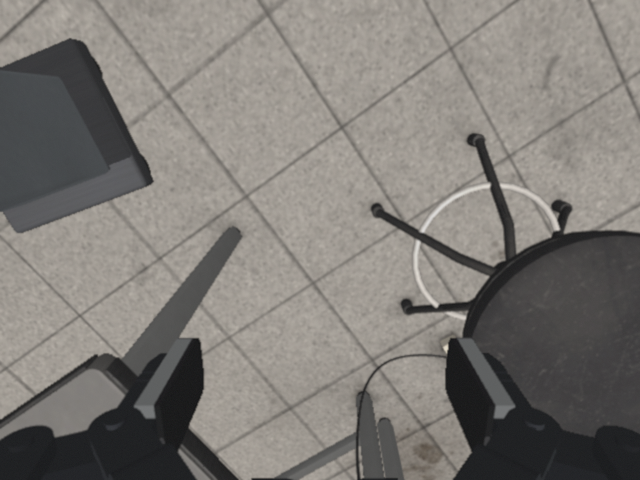

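The pictures suggest the finger tips sit about 40 mm above the reported TCP, so they passed over the toe and the bracket hasn't moved. I'll check this by touching the bare plate.

```bash
python3 - <<'E'
from h import *
B=np.array([.522,.163]); psi=np.radians(-10.5)
def P(u,z): return [*(B+fw(psi)*u),z]
robot.move_l(P(0,.10),speed=.15)
robot.move_l(P(.05,.10),speed=.15)
print(robot.move_l(P(.05,.010),speed=.06,f_stop=3))
print(robot.read_force(),robot.read_eef_pos(),robot.read_finger_gap(),robot.read_t())
f=robot.grab_frame('scene')
im=f['image'][150:290,220:360,::-1]
cv2.imwrite('pics/s3z.png',cv2.resize(im,(600,600),interpolation=cv2.INTER_CUBIC))
E
```

```text
False
[ 0.27989963 -0.17767562 -0.93818852] [0.57154856 0.15395668 0.01049416] 0.02382275152087946 8.2333
```

View pics/s3z.png

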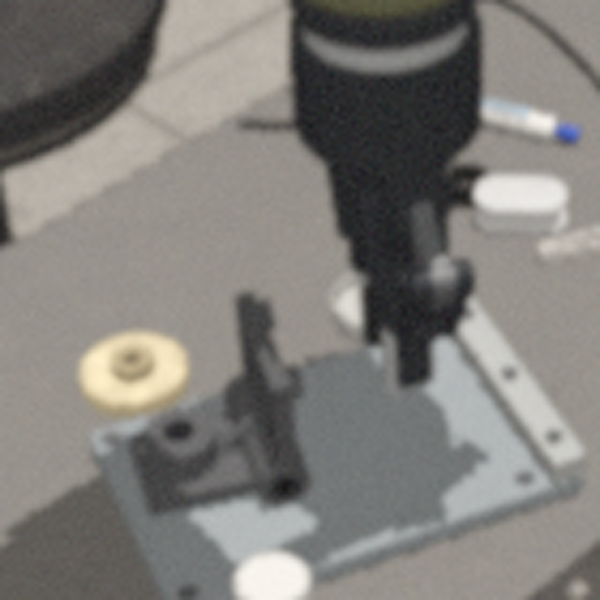

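```bash
python3 - <<'E'
from h import *
B=np.array([.522,.163]); psi=np.radians(-10.5)
def P(u,z): return [*(B+fw(psi)*u),z]
print(robot.move_l(P(.05,-.040),speed=.03,f_stop=3))
print(robot.read_force(),robot.read_eef_pos(),robot.read_t())
f=robot.grab_frame('scene')
im=f['image'][150:290,220:360,::-1]
cv2.imwrite('pics/s4z.png',cv2.resize(im,(600,600),interpolation=cv2.INTER_CUBIC))
E
```

```text
True
[-0.89851762 -0.03174953  4.93014094] [ 0.57096339  0.15386341 -0.026206  ] 9.4167
```

View pics/s4z.png

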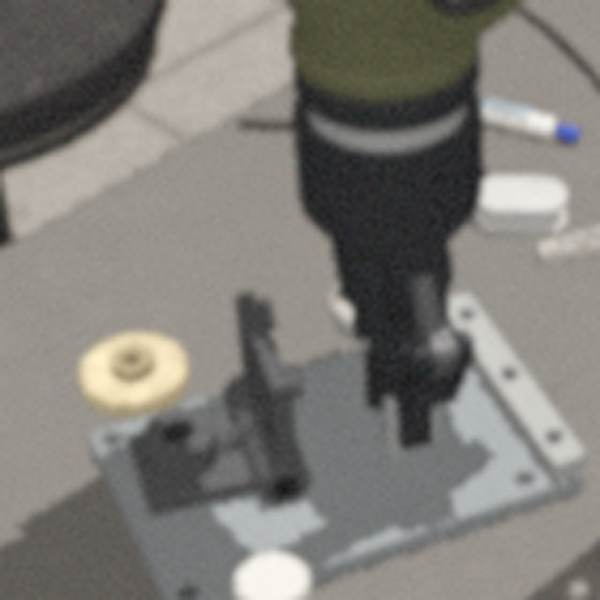

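The tips touched the plate at a reported z of -0.026, so the real tip is about 38 mm behind the reported TCP. I'll correct for that and tip the bracket.

```bash
cat >> h.py <<'E'
D=.038
def shot(tag):
    out=[]
    f=robot.grab_frame('scene');a=f['image'][150:290,220:360,::-1];out.append(cv2.resize(a,(400,400),interpolation=cv2.INTER_CUBIC))
    f=robot.grab_frame('wrist');out.append(cv2.resize(f['image'][:,80:560,::-1],(400,400)))
    cv2.imwrite(f'pics/{tag}.png',np.hstack(out))
E
python3 - <<'E'
from h import *
B=np.array([.522,.163]); psi=np.radians(-10.5)
def P(u,z): return [*(B+fw(psi)*u),z-D]
robot.move_l(P(.05,.12),speed=.2)
robot.move_l(P(-.042,.12),speed=.2)
robot.move_l(P(-.042,.056),speed=.1)
print(robot.read_force())
robot.move_l(P(-.025+.025,.056),speed=.05)
print(robot.read_force(),robot.read_eef_pos(),robot.read_t())
shot('t1')
E
```

```text
[-0.09029304  0.49505093  1.2704729 ]
[-0.17301991 -0.49235839 -0.63761335] [0.52183376 0.16300812 0.01791044] 12.55
```

View pics/t1.png

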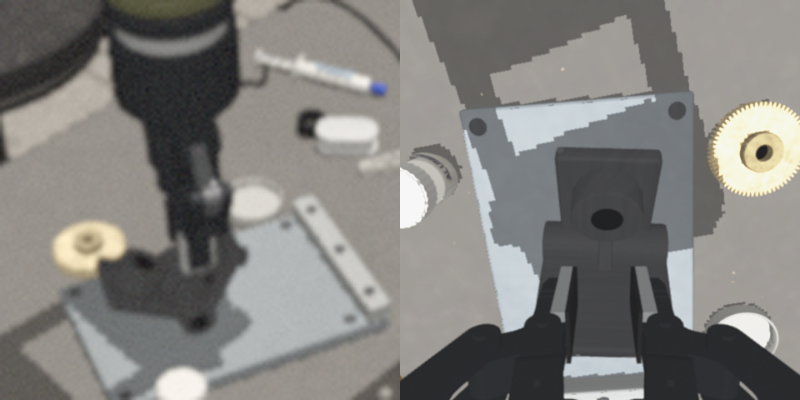

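The bracket is now rolling. It's tilted about 30°, with both fingers inside the L against the flange. I'll keep pushing slowly past the balance point.

```bash
python3 - <<'E'
from h import *
B=np.array([.522,.163]); psi=np.radians(-10.5)
def P(u,z): return [*(B+fw(psi)*u),z-D]
robot.move_l(P(.037,.056),speed=.04)
robot.dwell(.2)
print(robot.read_force(),robot.read_eef_pos(),robot.read_t())
shot('t2')
E
```

```text
[-1.18014138  0.13477185 -0.1314193 ] [0.55817781 0.15633679 0.01798619] 13.925
```

View pics/t2.png

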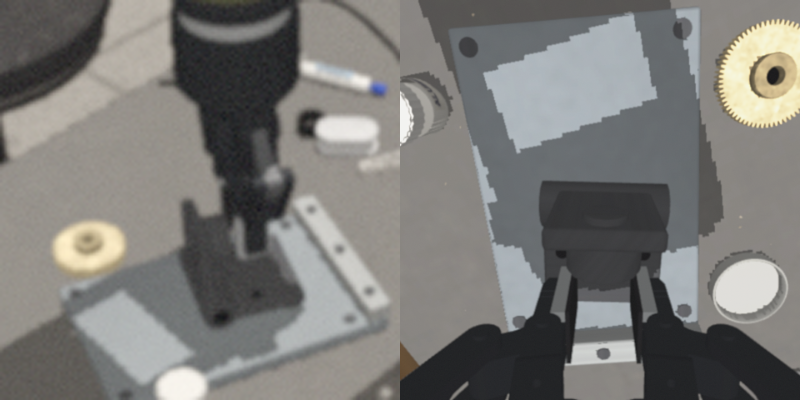

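It looks upright now. I'll rise clear, back off and measure where it stands.

```bash
cat >> h.py <<'E'
def stand(f,im,O,psi,s,off,col):
    F=np.array([*fw(psi),0]);L=np.array([*lf(psi),0]);Z=np.array([0,0,1.])
    def q(x,y,z):
        p=proj(f,np.array([*O,.012])+(F*x+L*y+Z*z)/1e3); return [int(v) for v in ((p-off)*s)]
    for pts in ([(-24,-32,14),(34,-32,14),(34,32,14),(-24,32,14)],[(-33,-23,70),(-24,-23,70),(-24,23,70),(-33,23,70)]):
        cv2.polylines(im,[np.array([q(*p) for p in pts])],True,col,1)
E
python3 - <<'E'
from h import *
B=np.array([.522,.163]); psi=np.radians(-10.5)
def P(u,z): return [*(B+fw(psi)*u),z-D]
robot.move_l(P(.037,.13),speed=.15)
q=B+fw(FY)*-.09
robot.move_l([*q,.15-D],speed=.25,rotation=rv(FY))
print(robot.read_t())
shot('t3')
f=robot.grab_frame('wrist');save(f,'w3')
im=f['image'][:,:,::-1].copy()
stand(f,im,B+fw(psi)*.0068,psi,1,np.zeros(2),(0,255,255))
cv2.imwrite('pics/w3o.png',im)
E
```

```text
15.3333
```

View pics/t3.png

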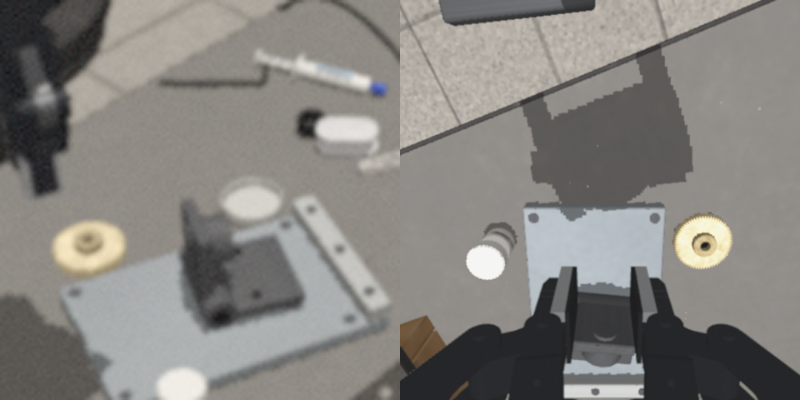

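View pics/w3o.png

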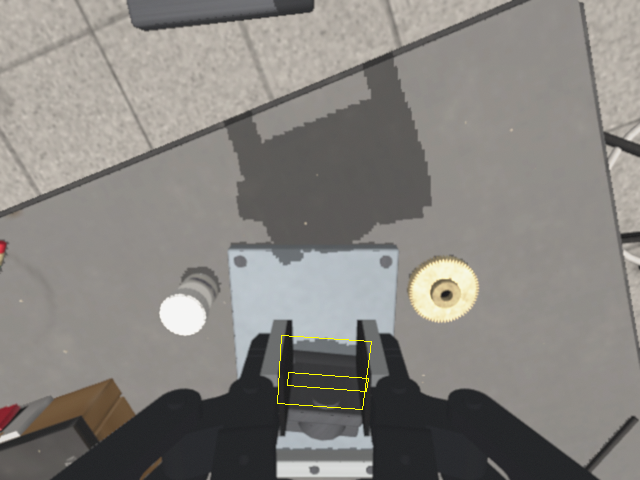

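The bracket stands on its feet at about (0.552, 0.157), a little short of the fence. I'll push low on the barrel with both fingers and tilt the tool back 30° so the gripper body stays clear of the web.

```bash
cat >> h.py <<'E'
def rt(psi,tilt):
    F=np.array([*fw(psi),0]);L=np.array([*lf(psi),0]);Z=np.array([0,0,1.])
    z=F*np.sin(tilt)-Z*np.cos(tilt);y=F*np.cos(tilt)+Z*np.sin(tilt)
    return np.column_stack([L,y,z])
def tcp(tip,R): return np.array(tip)+D*R[:,2]
E
python3 - <<'E'
from h import *
R=rt(FY,np.radians(30));r=Ro.from_matrix(R).as_rotvec()
b=np.array([.517,.164])
def T(u,z): return tcp([*(b+fw(FY)*u),z],R)
for u,z in((-.04,.08),(-.035,.022),(.03,.022)):
    print(T(u,z).round(3),robot.ik(T(u,z),r))
robot.move_gripper(.030)
robot.move_to(T(-.04,.09),r)
robot.move_l(T(-.036,.0225),speed=.1,f_stop=6)
print(robot.read_force(),robot.read_eef_pos(),T(-.036,.0225),robot.read_t())
shot('t4')
E
```

```text
[0.496 0.166 0.047] [ 0.35265299 -0.29523665  2.37789481 -0.39008304  0.61698358 -0.84590198]
[ 0.501  0.166 -0.011] [ 0.34695999 -0.16068935  2.39063733 -0.48880682  0.48147548 -0.73414192]
[ 0.566  0.159 -0.011] [ 0.28325327 -0.02482795  2.26724761 -0.45018603  0.44765446 -0.82132038]
[0.24561682 0.09524212 0.72160317] [ 0.5008693   0.16593647 -0.00963756] [ 0.50009005  0.16574747 -0.01040897] 17.175
```

View pics/t4.png

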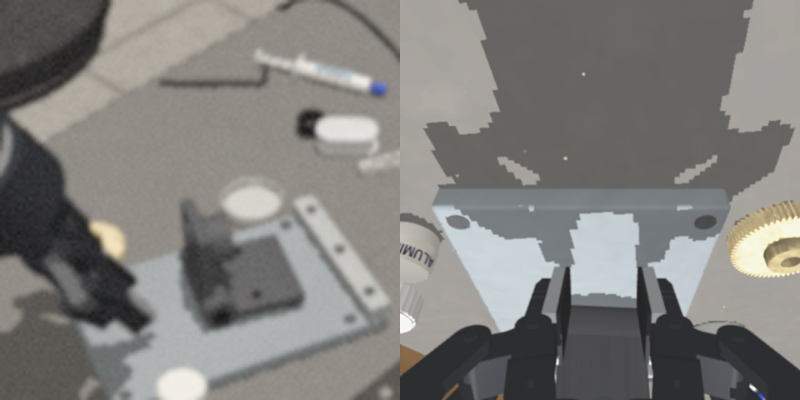

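The fingers are low behind the barrel and clear of the gear and jar. Pushing now.

```bash
python3 - <<'E'
from h import *
R=rt(FY,np.radians(30))
b=np.array([.517,.164])
def T(u,z): return tcp([*(b+fw(FY)*u),z],R)
u=-.036
robot.move_l(T(-.012,.0225),speed=.06,f_stop=4)
while u<.05:
    p=robot.read_eef_pos();u=(p-T(0,.0225))[:2]@fw(FY)
    hit=robot.move_l(T(min(u+.012,.05),.0225),speed=.025,f_stop=7)
    F=robot.read_force();p=robot.read_eef_pos();u=(p-T(0,.0225))[:2]@fw(FY)
    print(hit,round(u,4),F.round(2),p.round(4),robot.read_t())
    if hit or F[:2]@fw(FY)<-6: break
shot('t5')
E
```

```text
False 0.0004 [-0.45 -0.64 -0.23] [ 0.5363  0.1621 -0.0103] 18.4667
False 0.0128 [ 0.18 -0.5  -0.68] [ 0.5487  0.1608 -0.0102] 19.1083
True 0.0234 [-5.61  1.4   6.3 ] [ 0.5592  0.1597 -0.0105] 19.5833
```

View pics/t5.png

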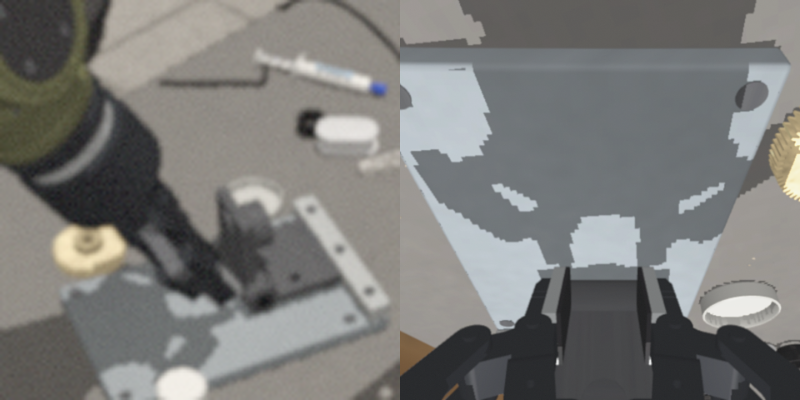

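```bash
cat >> h.py <<'E'
def zoom(tag,box=(285,205,365,265),cam='scene',ov=None):
    f=robot.grab_frame(cam);x0,y0,x1,y1=box;s=800/(x1-x0)
    im=cv2.resize(f['image'][y0:y1,x0:x1,::-1],None,fx=s,fy=s,interpolation=cv2.INTER_CUBIC)
    if ov: stand(f,im,ov[0],ov[1],s,np.array([x0,y0]),(0,255,255))
    cv2.imwrite(f'pics/{tag}.png',im)
E
python3 -c "
from h import *
zoom('z5')"
```

```text
(no output)
```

View pics/z5.png

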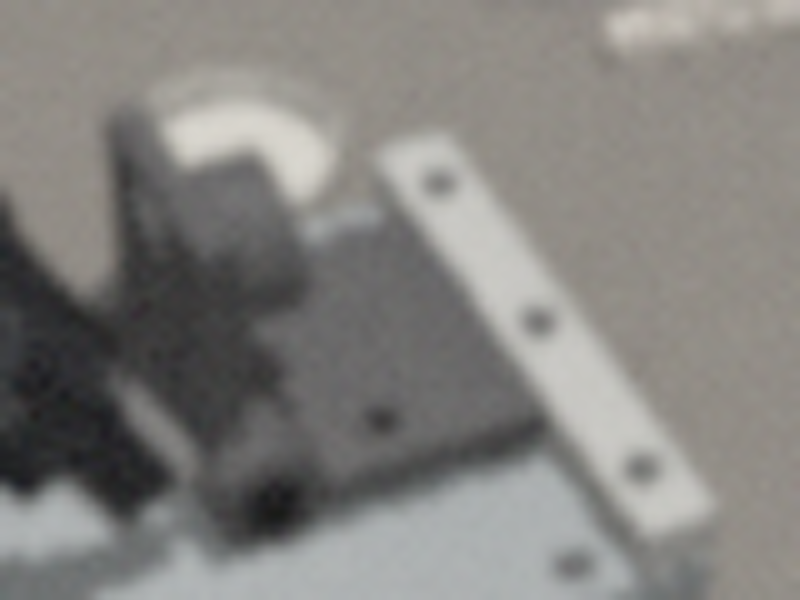

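```bash
python3 - <<'E'
from h import *
R=rt(FY,np.radians(30));r=Ro.from_matrix(R).as_rotvec()
p=robot.read_eef_pos();d=np.array([*fw(FY),0])
print(robot.move_l(p+d*.004,speed=.02,f_stop=5),robot.read_force().round(2),robot.read_eef_pos()-p)
robot.move_l(p-d*.03,speed=.1)
robot.move_l(p-d*.05+[0,0,.16],speed=.3)
print(robot.read_t())
O=FM-fw(FY)*.034+lf(FY)*(-.0+ (np.array([.5525,.1574])-FM)@lf(FY))
print(O)
zoom('z6',ov=(O,FY))
zoom('top6',(210,170,370,290),'top',(O,FY))
f=robot.grab_frame('wrist');save(f,'w6')
E
```

```text
True [-7.95  0.93  9.81] [ 4.19029359e-07 -2.78828968e-05 -1.43882469e-04]
21.0667
[0.58095152 0.15445982]
```

View pics/z6.png

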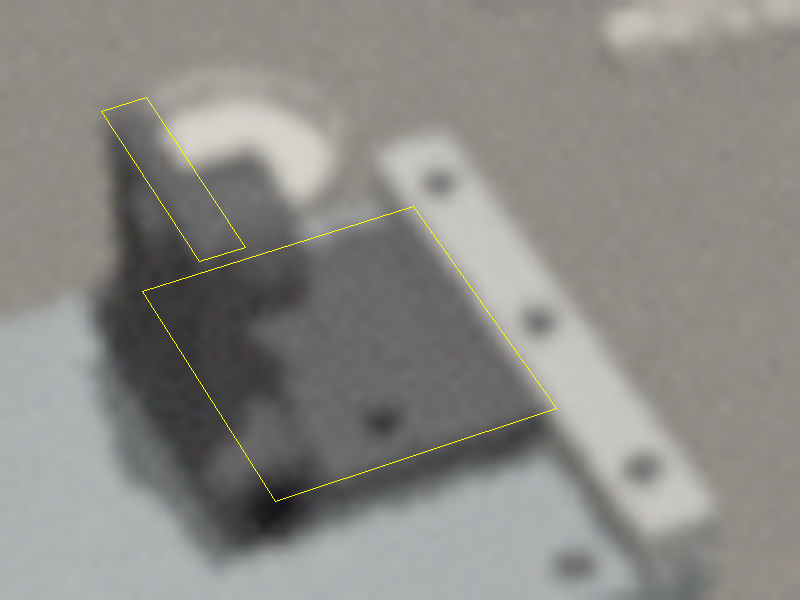

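View pics/top6.png

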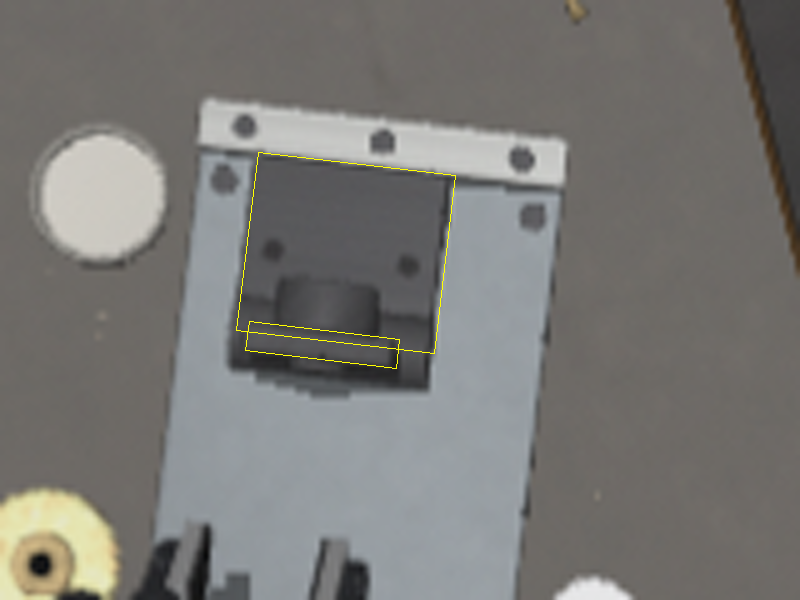

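The bracket is standing flush. The overlay fits to about 2 mm and the toe edge runs along the fence at both ends. Now the press tests, with the fingers closed and the tool leaned forward away from the web.

```bash
cat > press.py <<'E'
from h import *
import sys
O=np.array([0.58095,0.15446])+.002*lf(FY)
sg=float(sys.argv[1])
R=rt(FY,np.radians(-20));r=Ro.from_matrix(R).as_rotvec()
def T(z): return tcp([*(O+fw(FY)*.014+lf(FY)*.021*sg),z],R)
robot.move_gripper(0.0)
if sg>0:
    p=robot.read_eef_pos(); robot.move_l([p[0],p[1],.16],speed=.3)
    robot.move_to(T(.13),r)
else:
    p=robot.read_eef_pos(); robot.move_l([p[0],p[1],T(.06)[2]],speed=.2); robot.move_l(T(.06),speed=.2)
robot.move_l(T(.042),speed=.1)
robot.dwell(.1);f0=robot.read_force()
hit=robot.move_l(T(.005),speed=.02,f_stop=5)
F=robot.read_force();print(hit,f0.round(2),F.round(2),robot.read_eef_pos().round(4),'tipz',robot.read_eef_pos()[2]-D*R[2,2])
for i in range(7):
    robot.dwell(.12); F=robot.read_force()-f0; print(F.round(2))
    if F[2]<4:
        p=robot.read_eef_pos(); robot.move_l(p-[0,0,.0015],speed=.02,f_stop=4)
print(robot.read_t())
shot('p%d'%sg); zoom('pz%d'%sg)
E
python3 press.py 1
```

```text
True [ 0.47  0.82 -0.36] [-0.   -0.47  3.61] [ 0.5842  0.1773 -0.0073] tipz 0.02839261004320326
[-0.28 -2.13  5.53]
[-0.55 -0.76  5.85]
[-0.6  -1.51  5.07]
[-1.07 -1.49  5.  ]
[ 0.5  -1.32  5.29]
[-0.45 -1.17  5.7 ]
[ 0.01 -1.3   5.68]
25.6083
```

View pics/pz1.png

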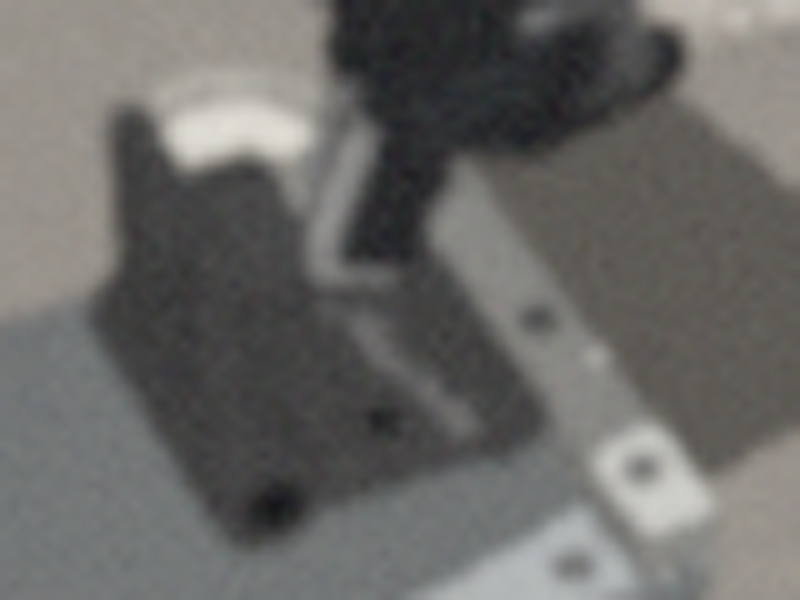

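View pics/p1.png

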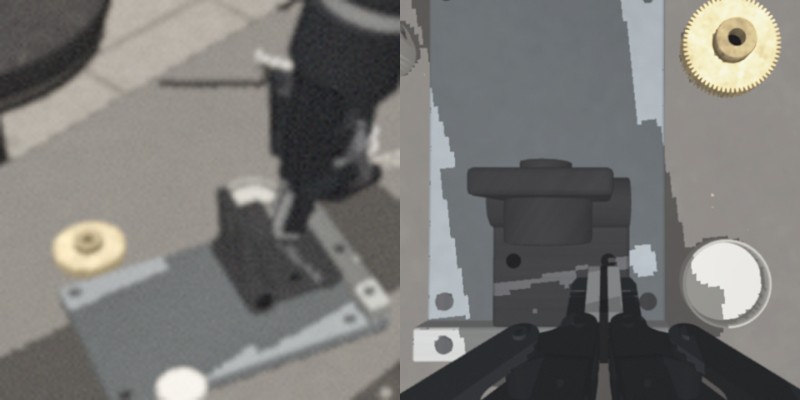

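Left press held: about 5–6 N for 0.8 s, and the bracket shows no movement. Right corner next.

```bash
python3 press.py -1
```

```text
True [-0.45 -0.49  0.42] [ 0.18 -0.17  5.13] [ 0.5799  0.1354 -0.0073] tipz 0.028423106850123732
[ 0.41 -0.1   5.11]
[-0.36 -0.09  4.55]
[0.71 0.67 5.18]
[1.42 0.53 4.74]
[0.34 1.09 5.36]
[0.58 0.29 5.09]
[-0.11 -0.64  6.19]
28.8
```

View pics/pz-1.png

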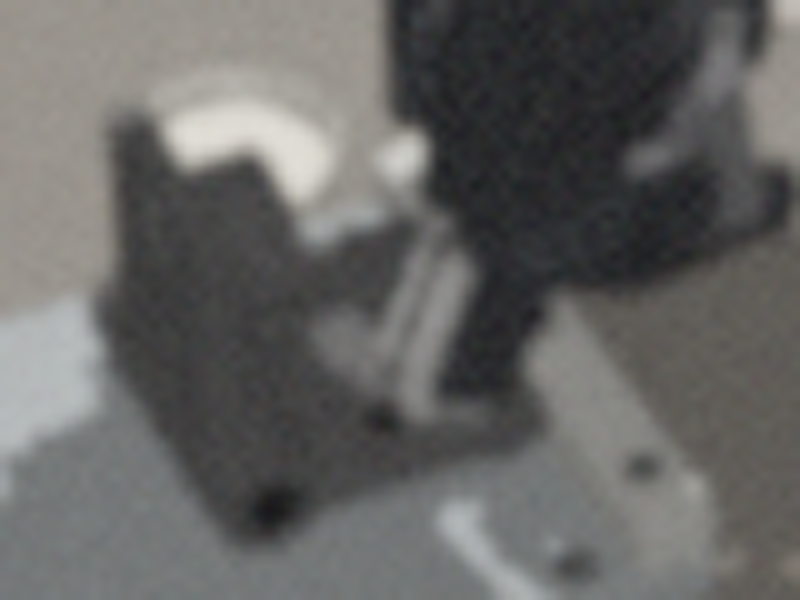

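View pics/p-1.png

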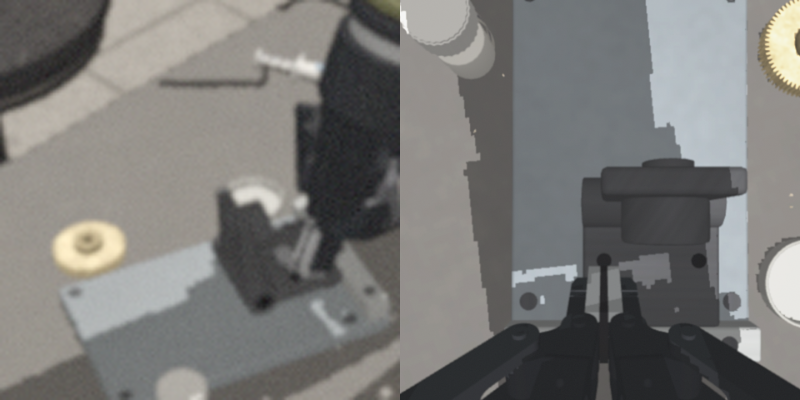

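Right press held too: about 5 N for 0.8 s. Now I'll lift off, back away and check.

```bash
python3 - <<'E'
from h import *
p=robot.read_eef_pos();robot.move_l(p+[0,0,.15],speed=.2)
robot.move_to([.42,.30,.2],rv(FY))
print(robot.read_t(),robot.read_force().round(2))
O=np.array([0.58095,0.15446])+.002*lf(FY)
zoom('z9',ov=(O,FY));zoom('top9',(210,170,370,290),'top',(O,FY))
E
```

```text
30.85 [ 0.46 -0.67 -0.53]
```

View pics/z9.png

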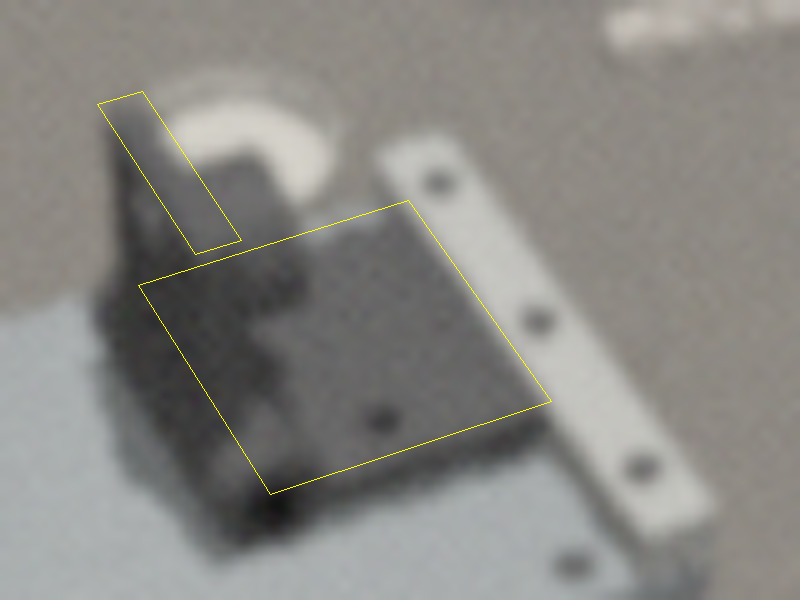

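View pics/top9.png

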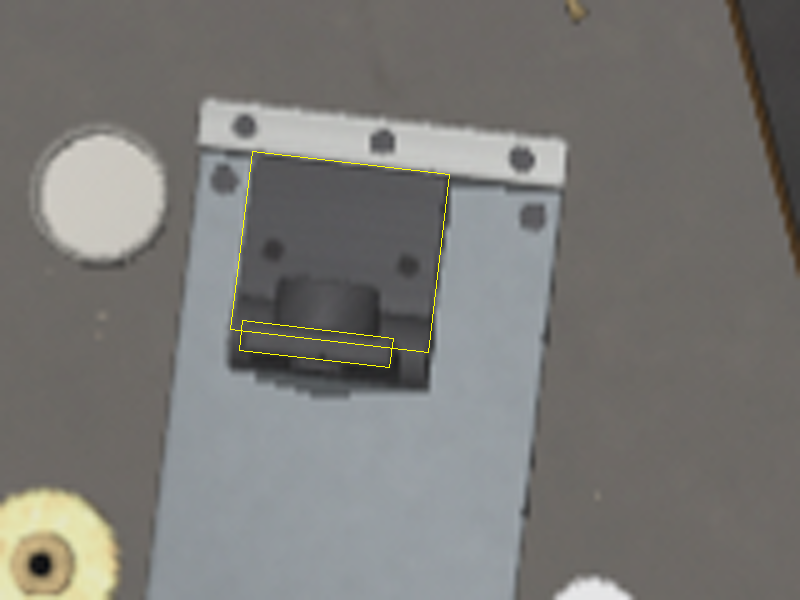

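The bracket still stands flush and square to the fence: the barrel edge has slope 0.09 in the image and the fence 0.096. The dish, gear and jar haven't moved.

```bash
python3 -c "
from h import *
robot.hand_in();print(robot.read_t())"
```

```text
the job is handed in; nothing more can be done
the job is handed in; nothing more can be done
```

The bracket is standing on its barrel and feet, flush against the fence, and the job was handed in at about 31 s of the 58 s allowed. No verdict is reported.

- **Tipping and sliding:** I rolled it forward on its barrel with a slow push, so it came down onto its feet by itself. I then slid it home by pushing low on the barrel with both fingers until about 8 N built up against the fence.
- **Press checks:** I pressed the left toe corner, then the right, at about 5 N for 0.8 s each. The bracket showed no rocking or shift.
- **Last pictures:** The toe lies along the fence at both ends, to within the 1–2 mm the pictures allow. The dish, gear and jar are where they were. I did not check the pencil and loupe separately, but the arm did not go near the pencil and only passed above the area by the loupe.
- **Disagreement:** The real finger tips are about 37–38 mm behind the reported TCP, where the text says the TCP is at their very end. Because of this my first pushing pass went over the bracket without touching it. I measured the offset by touching the bare plate and corrected for it from then on.
- **Possible effect on scoring:** The press steps depend on the height of the grasp point. It meets the limit by the real finger position, but it would not if judged from the reported TCP.

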